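Refit the bench hanger and hang up the ear defenders

ROBOT

A 6-joint arm with a two-finger parallel gripper is mounted at the origin on the work surface. World frame = base frame: x ahead of the robot, y to its left, z up, the work surface at z = 0. Lengths are in mm, angles in rad, forces in N, time in s.
With the tool pointing down it reaches from about 425 to 1125 mm from the base axis. Payload 14.9 kg.
Tool frame: the origin (TCP) lies on the centre line of the jaws, within the pads' length; the fingertips stand 8 mm ahead of it and the grasp point (between the pads) lies 11 mm behind it (nose_length is the distance from the TCP to the fingertips, in mm); z points along the fingers, y is the line along which they close (so a half turn about z gives the same grasp; the last joint's range is limited). The gripper opens to 91 mm and grips with 3 to 60 N. Pads are 32 mm wide; open, the fingers measure 118 mm over their backs; the gripper's body (76 mm by 178 mm) begins 60 mm behind the grasp point.
Start: joints at [-0.033, 0.379, 1.734, -0, 1.028, -0.033], TCP at [700.013, -0.006, 221.932] pointing down, gripper open.
Joint ranges: [-2.77, 2.77], [-0.74, 2.19], [0, 2.66], [-1.06, 4.2], [0.31, 2.87], [-3.08, 3.08]. Speed limits (rad/s): [1.89, 1.89, 2.39, 3.14, 3.14, 3.14].

INTERFACE

Orientations are given as a unit quaternion [x, y, z, w].
In Python, from workcell import get_obs, get_image, camera_model, hand_in, boxes_of, masks_of, nose_length gives the robot as it stands.
- The arm moves only by the tool step_arm, never from a script. Its argument "commands" is a list of rows, each a list of 7 numbers: the opening, from -1 (shut) to 1 (fully open), then the shift along the tool's x, y, z normalised to -1 to 1, where 1 is 5 cm, then the turn, a rotation vector about the tool's x, y, z normalised to -1 to 1, where 1 is 2 rad. A call has 1 to 5 rows; each row shifts and turns the commanded pose from where the row before left it, along the tool's axes as they then stand; what a row does not reach is not made up. A row lasts 1/12 s, in which the tool goes at most 41.7 mm and 7.16 degrees, less where a joint would pass 70% of its speed; a pose out of reach is approached as far as the arm can. A call with a number of a shift or a turn outside -1 to 1 is refused whole. A call with a gripper value outside its range is refused whole. The fingers move at their own pace and stop on an object; the grip force is fixed at half the most. Time passes only in rows, so rows that do not move let the fingers close. It gives the time, the measured TCP pose, the force, the opening and the grip force at its end, in the units of the state.
- get_obs(): the state, without advancing time (a new reading comes with each control period).
- get_image(name): name is "scene" or "side" or "wrist"; returns (picture, depth): 420x560x3 uint8, red, green, blue; 420x560 float32, mm along the optical axis (not along the pixel's ray), 0 where there is no reading.
- camera_model(name): a dict with "camera_matrix" (3x3 intrinsics, pixels), "view" (4x4, takes a point from world to camera coordinates). Camera axes: x right, y up, looking along -z (the intrinsics and any distortion apply to the point x, -y, -z); pixel columns grow to the right and rows downward; lengths in mm; the calibration is good to about 2 mm. A picture is of the moment at which its call begins: read the wrist's pose just before it. camera_model takes no time and is no camera call; for the wrist camera it gives the pose at the moment of the call.
- hand_in(): hands the job in; it is judged then, once.
Trained networks look in the newest picture that a camera, given by its name, has taken for a name from the list of things; names that differ only in an ending like _2 or _b are one class to them, and where a whole thing is asked for, a point or a joint stands for the part that bears it (a point fixed in the world has none). Each returns a list of dicts, best first, with "p" (0 to 1); they miss things now and then, are a little off and sometimes report something else, mostly with a low value. They report only what shows in the picture. A call takes as long as a camera call. They do not tell look-alikes from the thing itself.
- boxes_of(camera, label): "centre" ([x, y, z] in mm, in the coordinates of the camera as it stood for that picture, good to about 4 mm: the middle of the surface that is visible of it).
- masks_of(camera, label): "pixels" (420x560 bool, what is visible of it).
The state is a dict: "clock": time; "q": joint angles; "qvel": joint speeds; "effort": joint torques, N m; "position": TCP position; "ee_rot": TCP orientation; "ft_force": force on the tool from outside, world axes, zero at the start; "wrist_torque": the same for the moment, N m; "gripper_width": finger opening in mm; "grip_force": force on a finger pad.
Only numpy, scipy, OpenCV 4.12 (cv2) and the standard library are available. Lean on these libraries where they do the work, as an engineer would, in place of code of your own. Each camera call takes 0.05 s, during which the arm holds its last target. There are 200 camera calls.

TASK

Put the loose blue T-shaped hanger back on its bench foot, upright, with its sleeve pushed fully home over the steel spigot. Then hang the ear defenders astride its crossbar, lowered gently, one cup on each side, with the groove under the headband pad seated on the bar. Leave the oil bottle, screwdriver and grinding discs where they are.

Things in the scene. Friction and masses are not known exactly. Their poses are not given: they have to be found in the camera images.
- foot: Bench foot, fixed to the bench: dark steel plate 130 (x) x 90 (y) x 8 mm with low bolt heads in its corners; origin at the centre of its underside, z up. A bright upright steel spigot, 20 mm diameter, rises from it: 45 mm above the plate's top, so its end lies 53 mm above the origin, with a 1.5 mm chamfer. Fixed, it does not give when pushed.
- foot_slot (a point): Middle of the slot in the foot's plate, on its top face, 8 mm above the foot's origin; axes as the foot's. The slot runs along x and the spigot is clamped in it: on the slot's line (y = 0), but up to 12 mm either way from this point along x. Where along the slot is not reported: it must be felt or seen.
- hanger: Loose blue T-shaped steel hanger, about 0.5 kg, standing on its flange (76 mm diameter, 6 mm thick). Origin at the centre of the flange's underside, which is the mouth of the sleeve: bore 23 mm, 56 mm deep; outside 32 mm, up to 62 mm. A 16 mm stem goes on up to the crossbar. Fully home on the spigot, the flange lies on the foot's plate; it may then point any way.
- hanger_bar (a point): Middle of the crossbar's top face, 157 mm above the hanger's origin on its axis; axes as the hanger's. The crossbar is a square tube 20 x 20 mm (137 to 157 mm high), 160 mm long along x, with 6 mm thick black end caps that stand 8 mm above it. Same after a half turn.
- muffs: Loose rigid ear defenders, about 0.28 kg, standing on their two red cups with black cushions, headband up. Origin midway between the cups at their underside, z up. Cups at +y and -y, from 45 to 88 mm from the middle (90 mm free between them), 74 mm tall, 60 mm wide along x. Steel headband legs at y = +-66 mm. Same after a half turn.
- muffs_groove (a point): Middle of the roof of the groove under the black headband pad, 126 mm above the origin; axes as the ear defenders'. The groove runs along x, 30 mm wide, 6 mm deep, and takes the crossbar. The pad is 28 mm wide along x, 78 mm long along y, its top at 148 mm; pinch it at its middle across x, fingertips not below the groove's roof.
- oil: Bystander: yellow oil bottle with red cap, 52 mm diameter, 130 mm tall; origin at the centre of its base.
- screwdriver: Bystander: screwdriver 200 mm long lying on the bench along its x axis.
- discs: Bystander: stack of black grinding discs, 114 mm diameter, 18 mm tall, lying flat; origin at the centre of its underside.
Not all that is in view belongs to the job. There is more than one size of the hanger; the job needs the smallest.

How it is judged:
By the outcome, as a careful person would: the job done as asked, in the order asked, and still so for the second after the job is handed in, with the robot touching nothing.
It also fails if it takes over 72 s, if anything falls off the work surface, if the arm or the gripper's body presses on something with over 40 N, if the wrist force passes 120 N, or if a joint passes its speed limit or range.

## Working session

There is one attempt and no reset: what is moved stays moved. The work goes in short steps, Python scripts to look and compute and a tool call to move; the robot and the scene stay as the last step left them, time stands still between calls to the robot, and variables do not carry over. Pictures are saved under pics/ and viewed, at most 10 in all, crops included, and the job is handed in when it is done.

Besides the shell and the picture viewer there is one more tool, called as a command line: name --pt "numbers of a row" for each row, then --argument value for the rest. step_arm: Moves the arm, as the interface text tells. Its arguments: {"type":"object","properties":{"commands":{"type":"array"}},"required":["commands"]}

```bash
mkdir -p pics; ls; cat > h.py <<'E'
import numpy as np, cv2
from workcell import *
def pts(cam,depth,model,mask=None):
    K=np.array(model["camera_matrix"]);V=np.array(model["view"])
    r,c=np.nonzero((depth>0)&(mask if mask is not None else True))
    d=depth[r,c];X=np.stack([(c-K[0,2])/K[0,0]*d,-(r-K[1,2])/K[1,1]*d,-d,np.ones_like(d)])
    return (np.linalg.inv(V)@X)[:3].T,r,c
def c2w(model,p): return (np.linalg.inv(np.array(model["view"]))@np.append(p,1))[:3]
def save(n,im): cv2.imwrite('pics/'+n,cv2.cvtColor(im,cv2.COLOR_RGB2BGR))
E
python3 - <<'E'
from h import *
o=get_obs();print({k:np.round(v,3) for k,v in o.items()})
ims=[]
for cam in ["scene","side"]:
    im,d=get_image(cam);m=camera_model(cam);save(cam+'0.png',im);np.savez('/tmp/%s.npz'%cam,im=im,d=d)
    for l in ["foot","hanger","muffs","oil","screwdriver","discs"]:
        for b in masks_of(cam,l):
            P,r,c=pts(cam,d,m,b["pixels"])
            if len(P)<10: continue
            print(cam,l,round(b["p"],2),'px',int(c.mean()),int(r.mean()),'lo',P.min(0).round(),'hi',P.max(0).round(),'med',np.median(P,0).round())
E
```

```text
pics
{'clock': np.float64(0.0), 'q': array([-0.033,  0.379,  1.735, -0.   ,  1.029, -0.033]), 'qvel': array([-0.002, -0.   ,  0.   ,  0.   , -0.   ,  0.   ]), 'effort': array([ 1.0000e-03, -7.6373e+01, -4.3437e+01,  6.5000e-02,  4.2000e-02,
       -0.0000e+00]), 'position': array([6.99597e+02, 1.70000e-02, 2.21288e+02]), 'ee_rot': array([ 0.707,  0.707, -0.   , -0.   ]), 'ft_force': array([ 0.189, -0.495, -0.104]), 'wrist_torque': array([-0.013,  0.003, -0.055]), 'grip_force': np.float64(0.0), 'gripper_width': np.float64(91.09)}
scene foot 0.65 px 295 268 lo [508. -85.  -3.] hi [654.  37.  60.] med [584. -27.  10.]
scene hanger 0.75 px 375 105 lo [533.  58.   2.] hi [715. 672. 537.] med [602. 478. 214.]
scene hanger 0.73 px 310 182 lo [426. 237.  -3.] hi [522. 310. 153.] med [500. 260.  12.]
scene hanger 0.65 px 244 131 lo [-13. -49.  -5.] hi [524. 532. 563.] med [262. 291.  88.]
scene muffs 0.76 px 245 321 lo [ 478. -331.   -5.] hi [ 604. -137.  156.] med [ 553. -254.   76.]
scene oil 0.51 px 362 228 lo [685. -25.   1.] hi [750. 236. 338.] med [710. 138.  80.]
scene screwdriver 0.72 px 342 343 lo [ 653. -201.   10.] hi [ 843. -132.   34.] med [ 789. -177.   24.]
scene discs 0.94 px 350 274 lo [664. -35.  -1.] hi [782.  93.  27.] med [726.  19.  20.]
side foot 0.6 px 314 269 lo [506. -87.   1.] hi [652.  36.  58.] med [575. -31.   9.]
side hanger 0.91 px 297 138 lo [544. 266.  -3.] hi [753. 823. 225.] med [611. 438. 190.]
side hanger 0.77 px 189 172 lo [ 77. 244.  -3.] hi [379. 705. 225.] med [264. 286. 187.]
side muffs 0.77 px 324 335 lo [ 498. -334.   -1.] hi [619. -83. 152.] med [ 539. -293.   72.]
side oil 0.67 px 348 210 lo [647. -18.  -0.] hi [786. 299. 263.] med [711. 135.  61.]
side screwdriver 0.86 px 409 303 lo [ 658. -204.   -2.] hi [ 859. -128.   30.] med [ 786. -180.   21.]
side discs 0.74 px 362 250 lo [668. -38.  -2.] hi [781.  77.  24.] med [723.  12.  19.]
```

View pics/scene0.png

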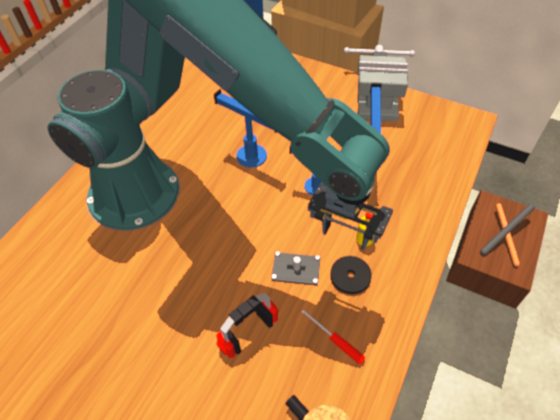

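View pics/side0.png

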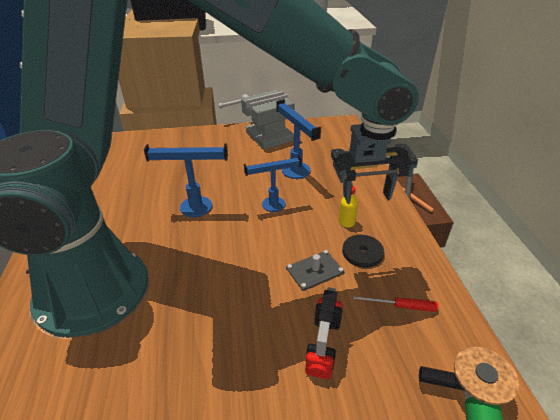

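Scene view: hangers at (250,130), (375,100) and partly hidden at (312,185); foot at (297,267), muffs at (247,323). Side view: candidates are hanger A (190,180, tall), B (298,140, tall) and C (273,185, smallest, about 155 mm high). I choose C and will check it in a crop while measuring.

```bash
python3 - <<'E'
from h import *
z=np.load('/tmp/side.npz');im,d=z['im'],z['d'];m=camera_model("side")
save('crop.png',cv2.resize(im[90:300,140:420],None,fx=2.8,fy=2.8,interpolation=cv2.INTER_CUBIC))
hsv=cv2.cvtColor(im,cv2.COLOR_RGB2HSV)
blue=cv2.inRange(hsv,(100,100,30),(125,255,255))>0
for nm,(c0,c1,r0,r1) in dict(C=(243,302,155,213),A=(145,232,143,218),B=(276,322,98,180)).items():
    k=np.zeros_like(blue);k[r0:r1,c0:c1]=1
    P,r,c=pts('side',d,m,blue&k)
    P=P[(P[:,2]>-5)&(P[:,2]<240)&(P[:,0]<720)]
    f=P[P[:,2]<12]; zt=np.percentile(P[:,2],97);t=P[P[:,2]>zt-10]
    print(nm,len(P),'ztop',zt,'flange',f.min(0).round(),f.max(0).round(),f.mean(0).round(1),'bar',t.min(0).round(),t.max(0).round(),t.mean(0).round(1))
    u,s,v=np.linalg.svd((t-t.mean(0))[:,:2]);print('bar dir',np.degrees(np.arctan2(v[0,1],v[0,0])), 'ext',np.ptp((t-t.mean(0))[:,:2]@v[0]))
    s=P[(P[:,2]>20)&(P[:,2]<55)];print('sleeve',s.mean(0).round(1),np.median(s,0).round(1))
V=np.linalg.inv(np.array(m['view']));print('cam',V[:3,3])
E
```

```text
C 1060 ztop 158.98482539870716 flange [471. 235.   1.] [629. 462.  12.] [540.6 326.6   7.6] bar [428. 249. 149.] [590. 291. 166.] [507.7 267.1 156. ]
bar dir -170.8792318002897 ext 166.93116371726722
sleeve [535.6 305.9  33.8] [511.9 260.9  31.6]
A 1670 ztop 213.81524913262425 flange [214. 244.   1.] [311. 340.  12.] [263.8 280.9   8.5] bar [152. 266. 204.] [368. 320. 222.] [258.8 290.3 210.8]
bar dir -8.087428530888296 ext 218.13972095572953
sleeve [264.7 279.9  37. ] [265.  278.9  38.2]
B 1118 ztop 214.2887433329385 flange [562. 398.   2.] [660. 485.  12.] [613.  431.4   8.8] bar [563. 341. 205.] [651. 557. 225.] [607.8 449.1 212. ]
bar dir -70.07533119100776 ext 225.21485225220266
sleeve [613.9 433.8  26.5] [614.6 432.5  25.7]
cam [ 385.11821287 -734.95447847  814.41060855]
```

View pics/crop.png

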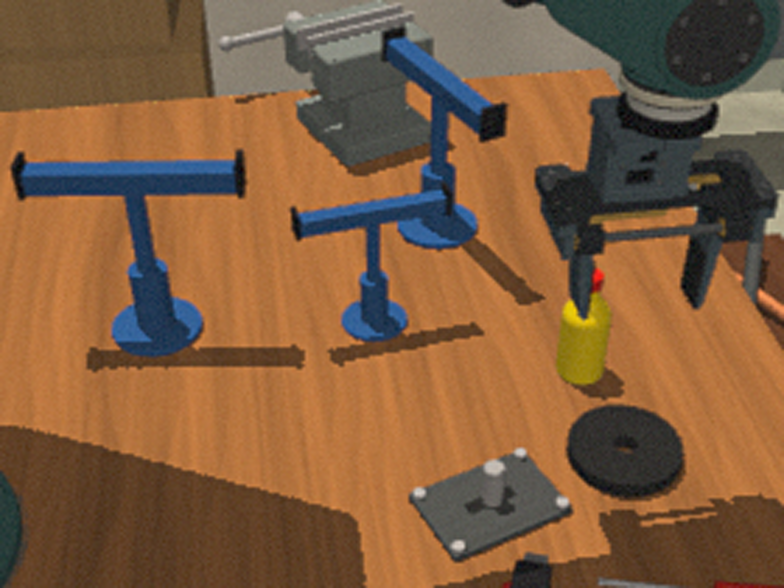

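The crop confirms that C, with its 160 mm bar and top at 157–159 mm, is the smallest. A and B are both about 214 mm high. Next I look with the wrist camera and start the move.

```bash
python3 - <<'E'
from h import *
o=get_obs();m=camera_model("wrist");im,d=get_image("wrist");save('w0.png',im);np.savez('/tmp/w0.npz',im=im,d=d,V=m['view'],K=m['camera_matrix'])
V=np.linalg.inv(np.array(m['view']));print('cam',V[:3,3],'look',-V[:3,2],'right',V[:3,0]);print(o['position'])
# muffs from side+scene: red pixels
for cam in ['side','scene']:
    z=np.load('/tmp/%s.npz'%cam);mm=camera_model(cam)
    P,r,c=pts(cam,z['d'],mm)
    k=(P[:,0]>440)&(P[:,0]<650)&(P[:,1]<-110)&(P[:,1]>-380)&(P[:,2]>100)&(P[:,2]<170)
    t=P[k];t=t[t[:,2]>np.percentile(t[:,2],97)-8]
    u,s,v=np.linalg.svd((t-t.mean(0))[:,:2],full_matrices=False)
    print(cam,len(t),'pad',t.mean(0).round(1),t.min(0).round(),t.max(0).round(),'dir',np.degrees(np.arctan2(v[0,1],v[0,0])))
    k=(P[:,0]>500)&(P[:,0]<660)&(P[:,1]>-95)&(P[:,1]<45)&(P[:,2]>35)&(P[:,2]<70)
    print('spigot',P[k].mean(0),P[k][:,2].max())
E
```

```text
cam [698.52299867  70.4215055  384.69132914] look [ 1.83728280e-04 -2.55620814e-01 -9.66777102e-01] right [ 9.99999827e-01 -4.93602611e-04  3.20553050e-04]
[ 7.00025693e+02 -5.30289882e-03  2.21942030e+02]
side 469 pad [ 549.8 -251.3  148.3] [ 525. -289.  143.] [ 576. -208.  152.] dir -112.11525359930492
spigot [580.77242731 -26.74562696  49.01219021] 57.94314623373907
scene 379 pad [ 550.5 -245.9  149.5] [ 524. -285.  145.] [ 576. -203.  156.] dir -111.2841520919693
spigot [580.926588   -23.59544169  51.34560316] 59.737570396614956
```

View pics/w0.png

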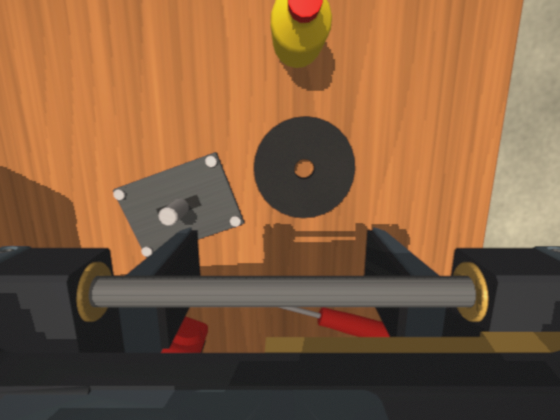

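step_arm --pt "1 0.54 -0.38 -0.22 0 0 0" --pt "1 0.54 -0.38 -0.22 0 0 0" --pt "1 0.54 -0.38 -0.22 0 0 0" --pt "1 0.54 -0.38 -0.22 0 0 0" --pt "1 0.54 -0.38 -0.22 0 0 0"

```text
clock: 1.17
position: [604.0, 136.0, 277.5]
ee_rot: [0.707, 0.707, 0.0, 0.0]
ft_force: [0.3, -0.3, 0.3]
gripper_width: 90.9
grip_force: 0.0
```

step_arm --pt "1 0.54 -0.38 -0.22 0 0 0" --pt "1 0.54 -0.38 -0.22 0 0 0" --pt "1 0.54 -0.38 -0.22 0 0 0" --pt "1 0.54 -0.38 -0.22 0 0 0" --pt "1 0.54 -0.38 -0.22 0 0 0"

```text
clock: 1.58
position: [508.9, 271.1, 332.7]
ee_rot: [0.707, 0.707, 0.0, 0.0]
ft_force: [0.1, 0.8, -0.2]
gripper_width: 91.3
grip_force: 0.0
```

Wrist view: foot plate centred at (180,205), spigot end at (168,215), discs at (305,167), oil at (300,30). Now I refine the spigot, and the hanger from the new pose.

```bash
python3 - <<'E'
from h import *
z=np.load('/tmp/w0.npz');m={'view':z['V'],'camera_matrix':z['K']}
P,r,c=pts('w',z['d'],m)
box=lambda P,a,b,e,f,g,h:(P[:,0]>a)&(P[:,0]<b)&(P[:,1]>e)&(P[:,1]<f)&(P[:,2]>g)&(P[:,2]<h)
k=box(P,530,630,-80,30,48,60);t=P[k]
print('spig',len(t),t.mean(0),t.min(0),t.max(0),cv2.minEnclosingCircle(t[:,:2].astype(np.float32)))
k=box(P,490,680,-110,60,5,14);hs=cv2.cvtColor(z['im'],cv2.COLOR_RGB2HSV)[r,c]
k&=(hs[:,1]<90);t=P[k];print('foot plate',cv2.minAreaRect(t[:,:2].astype(np.float32)))
o=get_obs();m=camera_model("wrist");im,d=get_image("wrist");save('w1.png',im);np.savez('/tmp/w1.npz',im=im,d=d,V=m['view'],K=m['camera_matrix'])
P,r,c=pts('w',d,m)
hs=cv2.cvtColor(im,cv2.COLOR_RGB2HSV)[r,c]
bl=(hs[:,0]>95)&(hs[:,0]<128)&(hs[:,1]>100)
t=P[bl&box(P,400,620,200,340,150,166)]
print('bar',len(t),t.mean(0),cv2.minAreaRect(t[:,:2].astype(np.float32)))
f=P[bl&box(P,400,620,200,340,2,12)];print('flange',len(f),cv2.minEnclosingCircle(f[:,:2].astype(np.float32)) if len(f) else 0)
E
```

```text
spig 295 [580.0077139  -23.26829467  52.51590497] [569.34975799 -33.5860265   48.08557439] [589.12459857 -14.17643658  54.48382909] ((579.12939453125, -23.931276321411133), 10.155814170837402)
foot plate ((578.1177978515625, -24.59851837158203), (128.73745727539062, 89.239013671875), 19.208972930908203)
bar 2942 [506.77358858 272.116482   156.71002322] ((505.2620544433594, 271.2584228515625), (160.6794891357422, 19.679697036743164), 8.410063743591309)
flange 999 ((505.9468688964844, 271.49334716796875), 36.13981246948242)
```

View pics/w1.png

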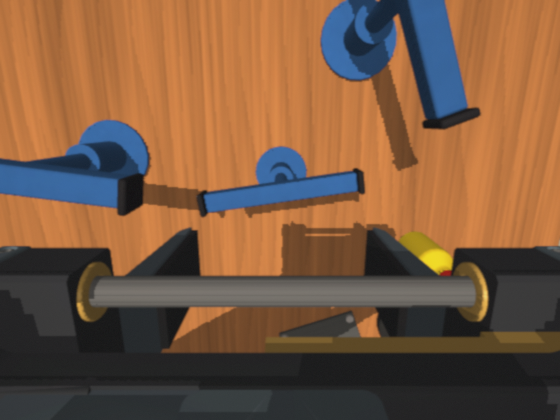

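Wrist view: C with its bar from (202,203) to (362,181) and flange at (282,170). The fit gives bar centre (505.5, 271.4), yaw 8.4°, and spigot at (579.6, −23.7). Now I turn the jaws across the bar.

step_arm --pt "1 0 -0.06 0 0 0 0.0593" --pt "1 0 0 0 0 0 0.0593" --pt "1 0 0 0 0 0 0.0593" --pt "1 0 0 0 0 0 0.0593" --pt "1 0 0 0 0 0 0.0593"

```text
clock: 2.05
position: [507.0, 270.0, 332.0]
ee_rot: [0.884, 0.467, 0.0, 0.0]
ft_force: [1.0, -0.2, -0.3]
gripper_width: 91.3
grip_force: 0.0
```

step_arm --pt "1 0 0 0 0 0 0.0593" --pt "1 0 0 0 0 0 0.0593" --pt "1 0 0 0 0 0 0.0593" --pt "1 0 0 0 0 0 0.0593" --pt "1 0 0 0 0 0 0.0593"

```text
clock: 2.47
position: [507.0, 269.9, 332.0]
ee_rot: [0.982, 0.188, 0.0, -0.0]
ft_force: [-0.2, -0.0, -0.5]
gripper_width: 91.5
grip_force: 0.0
```

step_arm --pt "1 0 0 0 0 0 0.0593" --pt "1 0 0 0 0 0 0.0593" --pt "1 0 0 0 0 0 0" --pt "1 0 0 0 0 0 0"

```text
clock: 2.8
position: [507.0, 269.9, 332.0]
ee_rot: [0.997, 0.076, 0.0, -0.0]
ft_force: [0.4, 0.1, 1.2]
gripper_width: 91.1
grip_force: 0.0
```

```bash
cat >> h.py <<'E'
from scipy.spatial.transform import Rotation as Ro
def go(x,y,z,yaw=None):
    o=get_obs();R=Ro.from_quat(o['ee_rot']);d=np.array([x,y,z])-o['position']
    yy=np.degrees(np.arctan2(*R.as_matrix()[[1,0],1]))
    print('pos',np.round(o['position'],1),'yaw',round(yy,2),'tilt',R.as_matrix()[:,2].round(4),'F',np.round(o['ft_force'],1),'w',round(float(o['gripper_width']),1),'t',o['clock'],'q',np.round(o['q'],2))
    print('tool shift units',(R.inv().apply(d)/50).round(3), 'turn z units', None if yaw is None else np.round(-np.radians((yaw-yy+180)%360-180)/2,3))
def box(P,a,b,e,f,g,h): return (P[:,0]>a)&(P[:,0]<b)&(P[:,1]>e)&(P[:,1]<f)&(P[:,2]>g)&(P[:,2]<h)
def wrist(n):
    m=camera_model("wrist");im,d=get_image("wrist");save(n,im)
    P,r,c=pts('w',d,m);return im,P,cv2.cvtColor(im,cv2.COLOR_RGB2HSV)[r,c]
E
python3 - <<'E'
from h import *
im,P,hs=wrist('w2.png')
bl=(hs[:,0]>95)&(hs[:,0]<128)&(hs[:,1]>100)
t=P[bl&box(P,400,620,200,340,150,166)]
print('bar',len(t),t.mean(0),cv2.minAreaRect(t[:,:2].astype(np.float32)))
go(505.8,271.4,136,-81.6)
E
```

```text
bar 2709 [510.76675967 271.70283815 156.91936866] ((505.55224609375, 271.0623474121094), (161.087646484375, 19.67799186706543), 8.310799598693848)
pos [507. 270. 332.] yaw -81.3 tilt [ 0.e+00  1.e-04 -1.e+00] F [-0.   0.4 -0.4] w 90.8 t 2.85 q [0.45 0.06 1.91 0.   1.17 1.87]
tool shift units [-0.02  -0.032  3.919] turn z units 0.003
```

step_arm --pt "1 -0.02 -0.03 0.8 0 0 0.003" --pt "1 0 0 0.8 0 0 0" --pt "1 0 0 0.8 0 0 0" --pt "1 0 0 0.8 0 0 0" --pt "1 0 0 0.5 0 0 0"

```text
clock: 3.27
position: [504.3, 270.6, 143.3]
ee_rot: [0.997, 0.073, -0.001, 0.001]
ft_force: [-0.1, -0.4, -0.7]
gripper_width: 91.3
grip_force: 0.0
```

step_arm --pt "1 0 0 0.22 0 0 0" --pt "-1 0 0 0 0 0 0" --pt "-1 0 0 0 0 0 0" --pt "-1 0 0 0 0 0 0" --pt "-1 0 0 0 0 0 0"

```text
clock: 3.68
position: [506.9, 271.9, 137.9]
ee_rot: [0.997, 0.071, 0.001, -0.001]
ft_force: [0.3, -0.2, -0.1]
gripper_width: 67.4
grip_force: 0.0
```

step_arm --pt "-1 0 0 0 0 0 0" --pt "-1 0 0 0 0 0 0" --pt "-1 0 0 0 0 0 0" --pt "-1 0 0 0 0 0 0" --pt "-1 0 0 0 0 0 0"

```text
clock: 4.1
position: [505.8, 271.3, 136.1]
ee_rot: [0.997, 0.071, 0.0, -0.0]
ft_force: [0.5, -0.2, -0.1]
gripper_width: 33.9
grip_force: 0.0
```

step_arm --pt "-1 0 0 0 0 0 0" --pt "-1 0 0 0 0 0 0" --pt "-1 0 0 0 0 0 0" --pt "-1 0 0 0 0 0 0" --pt "-1 0 0 0 0 0 0"

```text
clock: 4.52
position: [505.7, 271.3, 135.9]
ee_rot: [0.997, 0.071, -0.0, 0.0]
ft_force: [-0.1, 1.1, -0.9]
gripper_width: 20.0
grip_force: 30.0
```

step_arm --pt "-1 0 0 -0.2 0 0 0" --pt "-1 0 0 -0.4 0 0 0" --pt "-1 0 0 -0.6 0 0 0" --pt "-1 0 0 -0.6 0 0 0" --pt "-1 0 0 -0.3 0 0 0"

```text
clock: 4.93
position: [506.6, 271.7, 244.8]
ee_rot: [0.997, 0.071, 0.001, -0.001]
ft_force: [0.4, 0.2, -3.4]
gripper_width: 19.8
grip_force: 30.0
```

```bash
python3 - <<'E'
from h import *
go(579.6,-23.7,246,-111.7)
im,d=get_image('side');save('s1.png',im[60:340,120:480])
E
```

```text
pos [506.6 271.7 244.8] yaw -81.88 tilt [ 0.0028  0.0012 -1.    ] F [ 0.4  0.2 -3.4] w 19.8 t 4.9333 q [ 0.45  0.15  1.98 -0.    1.01  1.88]
tool shift units [ 0.611  6.055 -0.028] turn z units 0.26
```

View pics/s1.png

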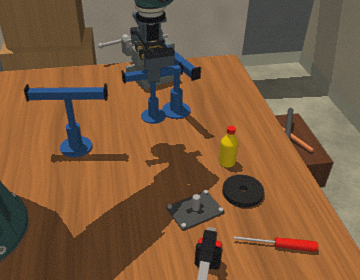

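The hanger is held clear (side view: hanger under the gripper at (153,115)). I carry it over the foot.

step_arm --pt "-1 0.03 0.3 0 0 0 0" --pt "-1 0.06 0.6 0 0 0 0" --pt "-1 0.07 0.7 0 0 0 0" --pt "-1 0.07 0.7 0 0 0 0" --pt "-1 0.07 0.7 0 0 0 0"

```text
clock: 5.4
position: [541.3, 123.4, 240.4]
ee_rot: [0.997, 0.071, -0.0, 0.0]
ft_force: [0.4, 0.9, -4.1]
gripper_width: 19.8
grip_force: 30.0
```

step_arm --pt "-1 0.07 0.7 0 0 0 0" --pt "-1 0.07 0.7 0 0 0 0" --pt "-1 0.07 0.7 0 0 0 0" --pt "-1 0.07 0.6 0 0 0 0" --pt "-1 0.03 0.3 0 0 0 0"

```text
clock: 5.82
position: [578.4, -24.3, 240.4]
ee_rot: [0.998, 0.07, -0.0, 0.0]
ft_force: [0.1, -0.3, -4.6]
gripper_width: 19.7
grip_force: 30.0
```

step_arm --pt "-1 0 0 0 0 0 0.052" --pt "-1 0 0 0 0 0 0.052" --pt "-1 0 0 0 0 0 0.052" --pt "-1 0 0 0 0 0 0.052" --pt "-1 0 0 0 0 0 0.052"

```text
clock: 6.23
position: [577.8, -21.1, 240.3]
ee_rot: [0.982, -0.191, -0.001, 0.0]
ft_force: [-0.9, -0.5, -4.0]
gripper_width: 19.6
grip_force: 30.0
```

step_arm --pt "-1 0 0 0 0 0 0" --pt "-1 0 0 0 0 0 0" --pt "-1 0 0 0 0 0 0"

```text
clock: 6.48
position: [578.1, -21.2, 240.6]
ee_rot: [0.982, -0.186, -0.0, 0.0]
ft_force: [-0.8, -0.4, -4.5]
gripper_width: 20.1
grip_force: 30.0
```

```bash
python3 - <<'E'
from h import *
go(579.6,-23.7,215,-111.7)
for cam in ['scene','side']:
    im,d=get_image(cam);m=camera_model(cam);P,r,c=pts(cam,d,m);hs=cv2.cvtColor(im,cv2.COLOR_RGB2HSV)[r,c]
    bl=(hs[:,0]>95)&(hs[:,0]<128)&(hs[:,1]>100)
    f=P[bl&box(P,520,640,-90,40,95,125)];s=P[bl&box(P,520,640,-90,40,130,165)];b=P[bl&box(P,450,700,-140,90,230,275)]
    print(cam,'flange',f.min(0).round(1),f.max(0).round(1),'sleeve',s.mean(0).round(1),len(s),'bar',b.mean(0).round(1),b.max(0).round(1),cv2.minAreaRect(b[:,:2].astype(np.float32)))
    sp=P[box(P,530,630,-80,30,45,62)];print('spigot',len(sp),sp.mean(0).round(1) if len(sp) else '')
    save(cam+'2.png',im)
    if cam=='side': cv2.imwrite('pics/s2c.png',cv2.resize(cv2.imread('pics/side2.png')[120:320,220:420],None,fx=3,fy=3,interpolation=2))
E
```

```text
pos [578.1 -21.2 240.6] yaw -111.47 tilt [-5.e-04  0.e+00 -1.e+00] F [-0.8 -0.4 -4.5] w 20.1 t 6.4833 q [-0.08  0.17  1.97 -0.    1.    1.87]
tool shift units [0.047 0.036 0.513] turn z units 0.002
scene flange [544.1 -56.6 108.2] [616.2  13.  124. ] sleeve [584.3 -30.3 147.1] 89 bar [614.7 -38.1 262.3] [655.7  -4.8 273.9] ((589.1838989257812, -22.43311309814453), (25.46257209777832, 148.96734619140625), 67.54830932617188)
spigot 20 [583.6 -27.9  52.1]
side flange [543.7 -59.2 107.3] [614.4  11.  124.8] sleeve [577.9 -34.  146.8] 122 bar [583.2 -30.4 256.8] [656.4   9.9 271.9] ((578.5524291992188, -25.104366302490234), (23.257715225219727, 163.42611694335938), 69.15342712402344)
spigot 51 [581.1 -25.6  52.2]
```

View pics/s2c.png

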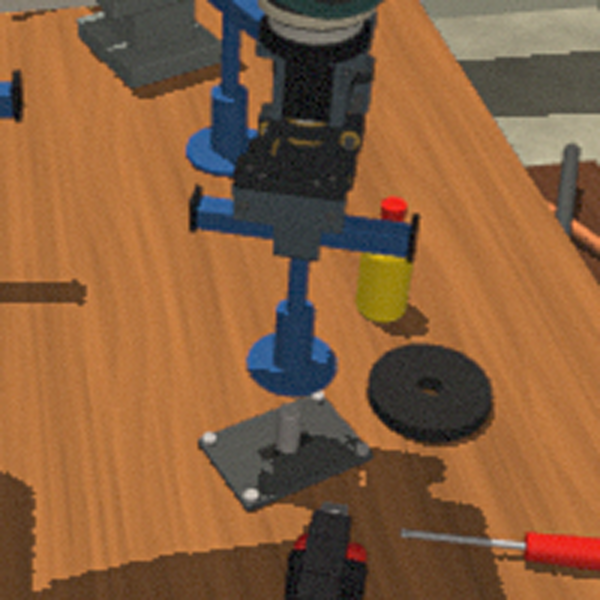

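The hanger hangs upright at (295,370), above the spigot at (290,425). I correct the offset, go down to just above the spigot, then feel my way down slowly.

step_arm --pt "-1 0.047 0.036 0.3 0 0 0" --pt "-1 0 0 0.3 0 0 0" --pt "-1 0 0 0.25 0 0 0" --pt "-1 0 0 0 0 0 0" --pt "-1 0 0 0 0 0 0"

```text
clock: 7.0
position: [579.5, -23.8, 197.9]
ee_rot: [0.982, -0.188, -0.001, 0.0]
ft_force: [0.8, -0.3, -4.3]
gripper_width: 19.9
grip_force: 30.0
```

```bash
python3 - <<'E'
from h import *
go(579.6,-23.7,180,-111.7)
E
```

```text
pos [579.5 -23.8 197.9] yaw -111.65 tilt [-1.5e-03  1.0e-04 -1.0e+00] F [ 0.8 -0.3 -4.3] w 19.9 t 7.0 q [-0.08  0.22  1.99  0.    0.93  1.87]
tool shift units [ 0.002 -0.004  0.359] turn z units 0.0
```

step_arm --pt "-1 0 0 0.06 0 0 0" --pt "-1 0 0 0.06 0 0 0" --pt "-1 0 0 0.06 0 0 0" --pt "-1 0 0 0 0 0 0"

```text
clock: 7.33
position: [579.7, -23.9, 189.1]
ee_rot: [0.982, -0.188, -0.0, 0.0]
ft_force: [-0.6, -0.0, -3.5]
gripper_width: 19.9
grip_force: 30.0
```

step_arm --pt "-1 0 0 0.04 0 0 0" --pt "-1 0 0 0.04 0 0 0" --pt "-1 0 0 0.04 0 0 0"

```text
clock: 7.58
position: [579.9, -23.8, 183.4]
ee_rot: [0.982, -0.188, 0.0, -0.0]
ft_force: [0.5, -0.3, -3.9]
gripper_width: 19.8
grip_force: 30.0
```

step_arm --pt "-1 0 0 0.04 0 0 0" --pt "-1 0 0 0 0 0 0"

```text
clock: 7.75
position: [579.7, -23.9, 181.0]
ee_rot: [0.982, -0.188, -0.0, 0.0]
ft_force: [-0.9, -0.1, -3.6]
gripper_width: 19.8
grip_force: 30.0
```

No contact force 8 mm past the spigot's end, so the sleeve is on. I continue down.

step_arm --pt "-1 0 0 0.1 0 0 0" --pt "-1 0 0 0.1 0 0 0" --pt "-1 0 0 0.1 0 0 0" --pt "-1 0 0 0.1 0 0 0" --pt "-1 0 0 0.1 0 0 0"

```text
clock: 8.17
position: [579.7, -23.9, 155.7]
ee_rot: [0.982, -0.188, -0.0, 0.0]
ft_force: [0.7, 1.2, -3.5]
gripper_width: 20.1
grip_force: 30.0
```

step_arm --pt "-1 0 0 0.06 0 0 0" --pt "-1 0 0 0.06 0 0 0" --pt "-1 0 0 0.06 0 0 0" --pt "-1 0 0 0.04 0 0 0" --pt "-1 0 0 0 0 0 0"

```text
clock: 8.58
position: [579.7, -23.9, 145.0]
ee_rot: [0.982, -0.188, -0.0, 0.0]
ft_force: [0.5, 1.9, -5.6]
gripper_width: 19.8
grip_force: 30.0
```

step_arm --pt "-1 0 0 0.02 0 0 0" --pt "-1 0 0 0.02 0 0 0" --pt "-1 0 0 0 0 0 0"

```text
clock: 8.83
position: [580.1, -23.8, 143.9]
ee_rot: [0.982, -0.188, 0.0, -0.0]
ft_force: [-1.5, 2.1, 2.8]
gripper_width: 19.8
grip_force: 30.0
```

step_arm --pt "-1 0 0 0.01 0 0 0" --pt "-1 0 0 0 0 0 0" --pt "-0.2 0 0 0 0 0 0" --pt "-0.2 0 0 0 0 0 0" --pt "-0.2 0 0 0 0 0 0"

```text
clock: 9.25
position: [580.1, -24.0, 143.1]
ee_rot: [0.982, -0.188, 0.0, 0.0]
ft_force: [-0.6, -0.0, 0.5]
gripper_width: 35.6
grip_force: 0.0
```

step_arm --pt "-0.2 0 0 0 0 0 0" --pt "-0.2 0 0 0 0 0 0" --pt "-0.2 0 0 -0.3 0 0 0" --pt "-0.2 0 0 -0.7 0 0 0" --pt "-0.2 0 0 -0.8 0 0 0"

```text
clock: 9.67
position: [578.5, -23.8, 232.1]
ee_rot: [0.982, -0.188, -0.002, 0.0]
ft_force: [-0.2, 1.0, 0.4]
gripper_width: 36.8
grip_force: 0.0
```

step_arm --pt "0.5 0 0 -0.8 0 0 0" --pt "0.5 0 0 -0.8 0 0 0" --pt "0.5 0 0 -0.4 0 0 0"

```text
clock: 9.92
position: [581.1, -24.0, 338.2]
ee_rot: [0.982, -0.188, 0.003, -0.0]
ft_force: [0.6, -0.1, 0.8]
gripper_width: 53.9
grip_force: 0.0
```

```bash
python3 - <<'E'
from h import *
im,P,hs=wrist('w3.png')
bl=(hs[:,0]>95)&(hs[:,0]<128)&(hs[:,1]>100)
t=P[bl&box(P,450,700,-140,90,155,175)]
print('bar wrist',len(t),t.mean(0),cv2.minAreaRect(t[:,:2].astype(np.float32)))
for cam in ['side','scene']:
    im,d=get_image(cam);m=camera_model(cam);P,r,c=pts(cam,d,m);hs=cv2.cvtColor(im,cv2.COLOR_RGB2HSV)[r,c]
    bl=(hs[:,0]>95)&(hs[:,0]<128)&(hs[:,1]>100)
    b=P[bl&box(P,470,690,-120,70,158,175)];f=P[bl&box(P,530,630,-80,30,5,22)]
    print(cam,'top z',np.percentile(b[:,2],[50,90]),cv2.minAreaRect(b[:,:2].astype(np.float32)),'flange z',np.median(f[:,2]))
    t=P[box(P,490,610,-320,-190,143,156)]
    print('pad',len(t),t.mean(0).round(1),cv2.minAreaRect(t[:,:2].astype(np.float32)))
go(550,-248,330,-21.7)
E
```

```text
bar wrist 2779 [584.35517042 -27.00417702 164.88574214] ((580.0797119140625, -24.954883575439453), (19.879375457763672, 159.99667358398438), 68.7437515258789)
side top z [165.19232338 167.22266016] ((580.7073364257812, -25.925628662109375), (24.021398544311523, 162.81997680664062), 68.1119155883789) flange z 14.952684302069542
pad 457 [ 550.1 -250.6  148.3] ((550.91552734375, -248.21356201171875), (82.87100982666016, 27.95051383972168), 67.73277282714844)
scene top z [166.59915503 169.78680269] ((580.4694213867188, -23.66004180908203), (20.769378662109375, 164.55239868164062), 68.5352554321289) flange z 15.77620008652434
pad 403 [ 550.9 -246.4  149.3] ((550.186767578125, -246.08041381835938), (89.78292846679688, 31.53571128845215), 67.85768127441406)
pos [580.6 -24.  334.7] yaw -111.68 tilt [ 3.4e-03 -3.0e-04 -1.0e+00] F [-0.1 -0.2 -0.9] w 65.6 t 10.0667 q [-0.08  0.07  1.9  -0.    1.17  1.87]
tool shift units [1.087 4.389 0.094] turn z units -0.785
```

The hanger is home: bar top at 165 mm, flange top at about 14 mm, yaw −21.4°. Next the muffs.

step_arm --pt "0.5 0.15 0.6 0 0 0 0" --pt "0.5 0.15 0.63 0 0 0 0" --pt "0.5 0.15 0.63 0 0 0 0" --pt "0.5 0.15 0.63 0 0 0 0" --pt "0.5 0.15 0.63 0 0 0 0"

```text
clock: 10.48
position: [556.0, -183.9, 331.1]
ee_rot: [0.982, -0.188, -0.001, -0.0]
ft_force: [1.0, 0.7, 0.8]
gripper_width: 68.6
grip_force: 0.0
```

step_arm --pt "0.5 0.15 0.63 0 0 0 0" --pt "0.5 0.17 0.63 0 0 0 0" --pt "0.5 0 0 0 0 0 -0.06" --pt "0.5 0 0 0 0 0 -0.06" --pt "0.5 0 0 0 0 0 -0.06"

```text
clock: 10.9
position: [547.9, -247.6, 330.9]
ee_rot: [1.0, -0.007, -0.001, -0.001]
ft_force: [-0.2, 0.8, 0.3]
gripper_width: 68.6
grip_force: 0.0
```

step_arm --pt "0.5 0 0 0 0 0 -0.06" --pt "0.5 0 0 0 0 0 -0.06" --pt "0.5 0 0 0 0 0 -0.06" --pt "0.5 0 0 0 0 0 -0.06" --pt "0.5 0 0 0 0 0 -0.06"

```text
clock: 11.32
position: [548.1, -246.9, 331.0]
ee_rot: [0.957, 0.29, -0.001, -0.001]
ft_force: [0.5, -0.0, -1.0]
gripper_width: 68.1
grip_force: 0.0
```

step_arm --pt "0.5 0 0 0 0 0 -0.06" --pt "0.5 0 0 0 0 0 -0.06" --pt "0.5 0 0 0 0 0 -0.06" --pt "0.5 0 0 0 0 0 -0.06" --pt "0.5 0 0 0 0 0 -0.06"

```text
clock: 11.73
position: [548.1, -246.9, 331.0]
ee_rot: [0.829, 0.559, -0.001, -0.001]
ft_force: [-0.7, 0.5, -0.2]
gripper_width: 68.3
grip_force: 0.0
```

step_arm --pt "0.5 0 0 0 0 0 0" --pt "0.5 0 0 0 0 0 0" --pt "0.5 0 0 0 0 0 0"

```text
clock: 11.98
position: [548.4, -247.1, 332.1]
ee_rot: [0.832, 0.555, -0.0, -0.001]
ft_force: [-0.4, 0.3, 0.1]
gripper_width: 68.5
grip_force: 0.0
```

```bash
python3 - <<'E'
from h import *
im,P,hs=wrist('w4.png')
t=P[box(P,490,610,-320,-180,142,156)]
print('pad',len(t),t.mean(0).round(1),cv2.minAreaRect(t[:,:2].astype(np.float32)))
a=P[(hs[:,0]<8)&(hs[:,1]>150)&box(P,450,650,-380,-120,20,85)]
print('red cups',len(a),cv2.minAreaRect(a[:,:2].astype(np.float32)))
go(550.3,-247.3,137,-22.2)
E
```

```text
pad 1921 [ 549.7 -245.9  147.5] ((548.8809814453125, -247.3325653076172), (86.79696655273438, 27.441434860229492), 67.93964385986328)
red cups 961 ((549.1436767578125, -247.9715576171875), (173.6085662841797, 55.39745330810547), 67.9022445678711)
pos [ 548.5 -247.1  332.3] yaw -22.49 tilt [-8.e-04  4.e-04 -1.e+00] F [-1.3  0.2  0.7] w 68.4 t 12.0333 q [-0.46  0.11  1.86 -0.    1.17 -0.07]
tool shift units [0.009 0.038 3.906] turn z units -0.003
```

View pics/w4.png

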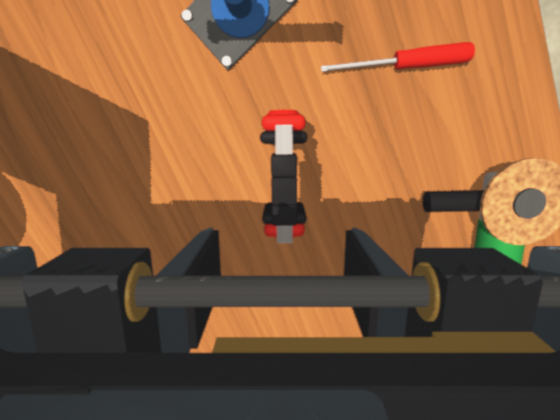

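The muffs lie along the view at (285,175), with the pad between the jaws' line as measured: centre (549.0, −247.5), top 147.5. I descend and pinch.

step_arm --pt "0.5 0 0.015 0.8 0 0 0" --pt "0.5 0 0 0.8 0 0 0" --pt "0.5 0 0 0.8 0 0 0" --pt "0.5 0 0 0.8 0 0 0" --pt "0.5 0 0 0.5 0 0 0"

```text
clock: 12.45
position: [547.7, -246.6, 144.0]
ee_rot: [0.831, 0.556, -0.001, -0.001]
ft_force: [-0.4, -0.7, -0.3]
gripper_width: 68.5
grip_force: 0.0
```

step_arm --pt "0.5 0 0 0.22 0 0 0" --pt "0.5 0 0 0 0 0 0" --pt "-1 0 0 0 0 0 0" --pt "-1 0 0 0 0 0 0" --pt "-1 0 0 0 0 0 0"

```text
clock: 12.87
position: [550.5, -248.0, 139.0]
ee_rot: [0.831, 0.557, 0.001, 0.001]
ft_force: [-0.6, -0.1, 0.3]
gripper_width: 51.6
grip_force: 0.0
```

step_arm --pt "-1 0 0 0 0 0 0" --pt "-1 0 0 0 0 0 0" --pt "-1 0 0 0 0 0 0" --pt "-1 0 0 0 0 0 0" --pt "-1 0 0 0 0 0 0"

```text
clock: 13.28
position: [549.7, -247.6, 137.4]
ee_rot: [0.831, 0.557, 0.0, 0.0]
ft_force: [0.2, -0.5, 5.0]
gripper_width: 27.7
grip_force: 30.0
```

step_arm --pt "-1 0 0 0 0 0 0" --pt "-1 0 0 0 0 0 0" --pt "-1 0 0 0 0 0 0"

```text
clock: 13.53
position: [549.7, -247.6, 137.4]
ee_rot: [0.831, 0.557, 0.0, 0.0]
ft_force: [0.2, -0.4, 6.2]
gripper_width: 27.5
grip_force: 30.0
```

Gripped. I lift it clear of the bar.

step_arm --pt "-1 0 0 -0.2 0 0 0" --pt "-1 0 0 -0.5 0 0 0" --pt "-1 0 0 -0.7 0 0 0" --pt "-1 0 0 -0.7 0 0 0" --pt "-1 0 0 -0.7 0 0 0"

```text
clock: 13.95
position: [548.7, -247.1, 278.5]
ee_rot: [0.83, 0.557, -0.0, -0.001]
ft_force: [0.9, -0.8, -3.6]
gripper_width: 27.7
grip_force: 30.0
```

step_arm --pt "-1 0 0 -0.6 0 0 0" --pt "-1 0 0 -0.5 0 0 0" --pt "-1 0 0 -0.2 0 0 0" --pt "-1 0 0 0 0 0 0" --pt "-1 0 0 0 0 0 0"

```text
clock: 14.37
position: [548.9, -247.2, 340.9]
ee_rot: [0.831, 0.557, -0.0, -0.0]
ft_force: [-0.8, -0.6, -4.7]
gripper_width: 27.4
grip_force: 30.0
```

```bash
python3 - <<'E'
from h import *
go(580.1,-24.5,342,-21.5)
E
```

```text
pos [ 548.9 -247.2  340.9] yaw -22.3 tilt [-8.e-04  4.e-04 -1.e+00] F [-0.8 -0.6 -4.7] w 27.4 t 14.3667 q [-0.46  0.1   1.85  0.    1.19 -0.07]
tool shift units [ 4.358 -1.113 -0.02 ] turn z units -0.007
```

step_arm --pt "-1 0.2 -0.05 0 0 0 -0.007" --pt "-1 0.45 -0.115 0 0 0 0" --pt "-1 0.55 -0.14 0 0 0 0" --pt "-1 0.55 -0.14 0 0 0 0" --pt "-1 0.55 -0.14 0 0 0 0"

```text
clock: 14.78
position: [563.6, -127.9, 339.7]
ee_rot: [0.827, 0.563, -0.001, -0.001]
ft_force: [-0.3, -0.6, -2.9]
gripper_width: 27.7
grip_force: 30.0
```

step_arm --pt "-1 0.55 -0.14 0 0 0 0" --pt "-1 0.55 -0.14 0 0 0 0" --pt "-1 0.5 -0.128 0 0 0 0" --pt "-1 0.3 -0.08 0 0 0 0" --pt "-1 0.158 -0.04 0 0 0 0"

```text
clock: 15.2
position: [576.8, -21.9, 339.9]
ee_rot: [0.826, 0.564, -0.001, -0.001]
ft_force: [-0.0, -0.7, -3.6]
gripper_width: 27.7
grip_force: 30.0
```

step_arm --pt "-1 0 0 0 0 0 0" --pt "-1 0 0 0 0 0 0" --pt "-1 0 0 0 0 0 0"

```text
clock: 15.45
position: [577.3, -25.0, 341.3]
ee_rot: [0.827, 0.563, -0.0, -0.0]
ft_force: [-1.1, -0.7, -3.1]
gripper_width: 28.0
grip_force: 30.0
```

```bash
python3 - <<'E'
from h import *
go(580.1,-24.5,183,-21.5)
im,d=get_image('side');cv2.imwrite('pics/s3.png',cv2.resize(cv2.cvtColor(im,cv2.COLOR_RGB2BGR)[80:300,200:420],None,fx=2.7,fy=2.7,interpolation=2))
for cam in ['side','scene']:
    im,d=get_image(cam);m=camera_model(cam);P,r,c=pts(cam,d,m);hs=cv2.cvtColor(im,cv2.COLOR_RGB2HSV)[r,c]
    a=P[((hs[:,0]<8)|(hs[:,0]>172))&(hs[:,1]>150)&box(P,480,680,-150,100,190,300)]
    w=np.radians(68.5);s=(a[:,:2]-[580.1,-24.5])@[np.cos(w),np.sin(w)]
    for k in (s<-30,s>30):
        if k.any(): print(cam,k.sum(),'s',s[k].min().round(1),s[k].max().round(1),'z',a[k,2].min().round(1),a[k,2].max().round(1))
E
```

```text
pos [577.3 -25.  341.3] yaw -21.52 tilt [-1.e-03 -1.e-04 -1.e+00] F [-1.1 -0.7 -3.1] w 28.0 t 15.45 q [-0.08  0.06  1.9  -0.    1.19  0.29]
tool shift units [0.032 0.051 3.166] turn z units -0.0
side 687 s -89.8 -58.9 z 207.9 277.3
side 24 s 53.4 76.8 z 270.3 280.1
scene 379 s -87.7 -57.7 z 210.2 279.5
scene 115 s 55.5 79.7 z 213.7 281.4
```

View pics/s3.png

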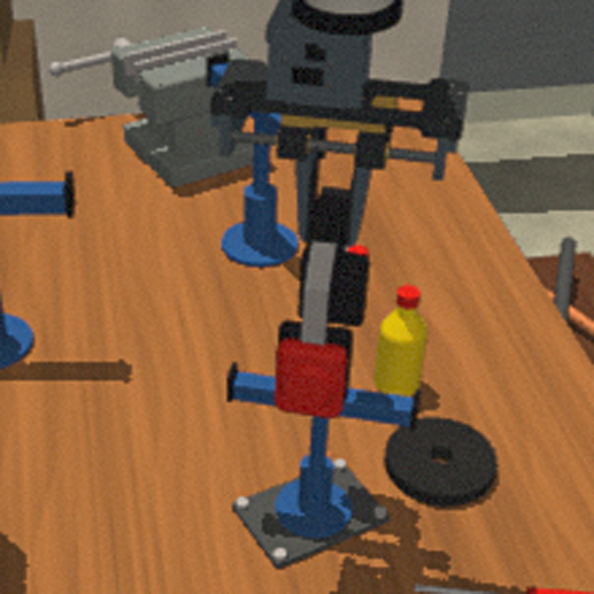

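The muffs hang level above the bar, one cup on each side of it (cup at (310,375), bar from (230,385) to (415,410)). I correct sideways and lower.

step_arm --pt "-1 0.032 0.05 0.2 0 0 0" --pt "-1 0 0 0.4 0 0 0" --pt "-1 0 0 0.5 0 0 0" --pt "-1 0 0 0.5 0 0 0" --pt "-1 0 0 0.5 0 0 0"

```text
clock: 16.02
position: [580.4, -24.1, 235.3]
ee_rot: [0.827, 0.563, 0.0, 0.0]
ft_force: [0.3, -1.2, -2.8]
gripper_width: 28.2
grip_force: 30.0
```

step_arm --pt "-1 0 0 0.4 0 0 0" --pt "-1 0 0 0.3 0 0 0" --pt "-1 0 0 0.1 0 0 0" --pt "-1 0 0 0 0 0 0" --pt "-1 0 0 0 0 0 0"

```text
clock: 16.43
position: [580.8, -24.0, 197.3]
ee_rot: [0.827, 0.563, 0.0, 0.0]
ft_force: [0.2, -0.2, -2.2]
gripper_width: 28.0
grip_force: 30.0
```

step_arm --pt "-1 0 0 0.06 0 0 0" --pt "-1 0 0 0.04 0 0 0" --pt "-1 0 0 0.04 0 0 0" --pt "-1 0 0 0 0 0 0"

```text
clock: 16.77
position: [580.5, -23.8, 189.9]
ee_rot: [0.827, 0.563, 0.0, 0.0]
ft_force: [-0.0, -0.3, -2.9]
gripper_width: 27.9
grip_force: 30.0
```

step_arm --pt "-1 0 0 0.06 0 0 0" --pt "-1 0 0 0.06 0 0 0" --pt "-1 0 0 0.06 0 0 0" --pt "-1 0 0 0.03 0 0 0" --pt "-1 0 0 0 0 0 0"

```text
clock: 17.18
position: [580.2, -23.7, 178.9]
ee_rot: [0.827, 0.563, -0.0, -0.0]
ft_force: [0.1, 0.3, -4.2]
gripper_width: 27.9
grip_force: 30.0
```

step_arm --pt "-1 0 0 0.02 0 0 0" --pt "-1 0 0 0.01 0 0 0" --pt "-1 0 0 0 0 0 0"

```text
clock: 17.43
position: [580.5, -23.8, 177.9]
ee_rot: [0.827, 0.563, -0.0, -0.0]
ft_force: [-0.1, -0.1, -4.0]
gripper_width: 27.5
grip_force: 30.0
```

step_arm --pt "-1 0 0 0.02 0 0 0" --pt "-1 0 0 0.02 0 0 0" --pt "-1 0 0 0 0 0 0" --pt "-1 0 0 0 0 0 0"

```text
clock: 17.77
position: [580.7, -23.8, 176.4]
ee_rot: [0.827, 0.563, 0.0, 0.0]
ft_force: [-1.8, -0.5, 5.4]
gripper_width: 27.8
grip_force: 30.0
```

Contact comes at 176.4 mm, exactly where the groove roof should meet the bar top. I release and retreat.

step_arm --pt "0.2 0 0 0 0 0 0" --pt "0.2 0 0 0 0 0 0" --pt "0.2 0 0 0 0 0 0" --pt "0.2 0 0 0 0 0 0" --pt "0.2 0 0 0 0 0 0"

```text
clock: 18.18
position: [580.5, -23.8, 175.9]
ee_rot: [0.827, 0.563, 0.0, 0.0]
ft_force: [-0.5, 1.1, -0.6]
gripper_width: 54.3
grip_force: 0.0
```

step_arm --pt "0.2 0 0 -0.1 0 0 0" --pt "0.2 0 0 -0.3 0 0 0" --pt "0.2 0 0 -0.6 0 0 0" --pt "0.2 0 0 -0.8 0 0 0" --pt "0.2 0 0 -0.8 0 0 0"

```text
clock: 18.6
position: [579.8, -23.7, 307.3]
ee_rot: [0.827, 0.563, -0.001, -0.0]
ft_force: [0.4, -0.5, -0.1]
gripper_width: 54.9
grip_force: 0.0
```

step_arm --pt "0.2 0 0 -0.4 0 0 0" --pt "0.2 0 0 0 0 0 0" --pt "0.2 0 0 0 0 0 0" --pt "0.2 0 0 0 0 0 0" --pt "0.2 0 0 0 0 0 0"

```text
clock: 19.02
position: [579.8, -23.7, 324.5]
ee_rot: [0.827, 0.563, -0.001, -0.001]
ft_force: [0.0, 0.7, -0.1]
gripper_width: 54.6
grip_force: 0.0
```

```bash
python3 - <<'E'
from h import *
go(580.1,-24.5,330)
for cam in ['side','scene']:
    im,d=get_image(cam);m=camera_model(cam);P,r,c=pts(cam,d,m);hs=cv2.cvtColor(im,cv2.COLOR_RGB2HSV)[r,c]
    if cam=='side': cv2.imwrite('pics/s4.png',cv2.resize(cv2.cvtColor(im,cv2.COLOR_RGB2BGR)[100:300,220:420],None,fx=2.9,fy=2.9,interpolation=2))
    a=P[((hs[:,0]<8)|(hs[:,0]>172))&(hs[:,1]>150)&box(P,480,680,-150,100,20,130)]
    t=P[box(P,530,630,-75,25,178,200)]
    w=np.radians(68.5);s=(a[:,:2]-[580.1,-24.5])@[np.cos(w),np.sin(w)]
    for k in (s<-30,s>30):
        if k.any(): print(cam,k.sum(),'s',s[k].min().round(1),s[k].max().round(1),'z',a[k,2].min().round(1),a[k,2].max().round(1))
    print('pad',np.median(t,0).round(1),np.percentile(t[:,2],95))
E
```

```text
pos [579.8 -23.7 324.5] yaw -21.5 tilt [-2.1e-03  2.0e-04 -1.0e+00] F [ 0.   0.7 -0.1] w 54.6 t 19.0167 q [-0.08  0.08  1.91 -0.    1.16  0.29]
tool shift units [-0.013  0.011 -0.109] turn z units None
side 509 s -87.5 -56.4 z 41.5 112.6
side 6 s 75.2 80.1 z 107.2 110.0
pad [578.5 -31.7 187.3] 189.3895952182332
scene 305 s -84.8 -54.3 z 43.0 118.6
scene 116 s 56.7 82.5 z 48.8 119.7
pad [581.2 -26.4 188.1] 191.8620931723085
```

View pics/s4.png

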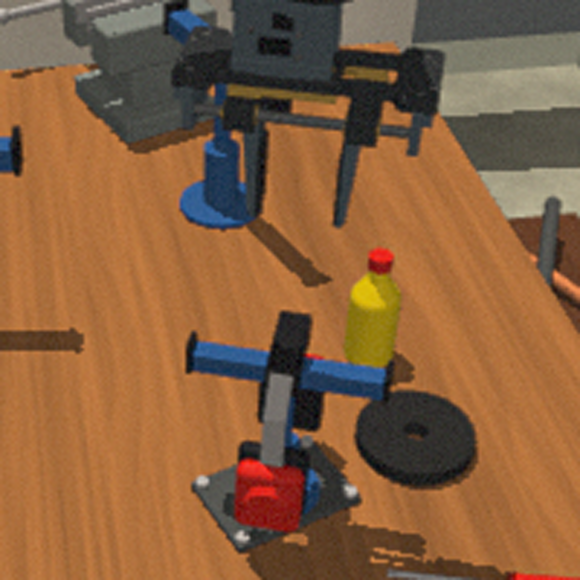

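The muffs sit astride the bar: pad at (290,345), near cup at (265,495), pad top at about 187 mm as expected, cups level and symmetrical. The gripper is clear.

```bash
python3 -c "
from workcell import *
print(hand_in())"
```

```text
the job is handed in; nothing more can be done
None
```

The job is handed in: the smallest blue hanger is fully home on its foot, and the ear defenders hang level astride its crossbar; the arm touched none of the bystanders and took about 19 s.

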